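# Proof-check a clamp screw

## Robot

A 7-joint arm with a two-finger parallel gripper is mounted at the origin on a cart in front of the work surface, level with it; the furniture and walls round the work are solid. World frame = base frame: x ahead of the robot, y to its left, z up, the work surface at z = 0. Lengths are in m, angles in rad, forces in N, time in s.
With the tool pointing down it reaches from about 0.4 to 0.85 m from the base axis. Payload 4.5 kg.
Tool frame: the origin (TCP) lies at the centre of the arm's flange, where the gripper is bolted on; the fingertips stand 166 mm ahead of it and the grasp point (between the pads) lies 147 mm ahead of it (r.grip_depth is the distance from the TCP to the grasp point, in m); z points along the fingers, y is the line along which they close (so a half turn about z gives the same grasp; the last joint's range is limited). The gripper opens to 88 mm and grips with 3 to 60 N. Pads are 18 mm wide; open, the fingers measure 123 mm over their backs; the gripper's body (75 mm by 187 mm) begins 45 mm behind the grasp point.
Start: joints at [-1.313, 0.689, -0.195, 1.565, 0.157, 0.902, -0.215], TCP at [0.139, 0.609, 0.405] pointing down, gripper open.
Joint ranges: [-3.01, 3.01], [-0.46, 2.08], [-1.47, 1.51], [0.13, 2.56], [-1, 4.14], [0.04, 2.09], [-2.66, 2.66]. Speed limits (rad/s): [2.57, 2.57, 3.14, 3.14, 3.14, 3.14, 3.14].

## Interface

Orientations are given as a unit quaternion [x, y, z, w].
In Python, from plant import status, cams, r, finder gives the robot as it stands.
- The arm moves only by the tool play_rows, never from a script. Its argument "rows" is a list of rows, each a list of 7 numbers: the opening in per cent of the stroke, from 0 (shut) to 100 (fully open), then the shift along the tool's x, y, z in m, then the turn, a rotation vector about the tool's x, y, z in degrees. A call has 1 to 8 rows; each row shifts and turns the commanded pose from where the row before left it, along the tool's axes as they then stand; what a row does not reach is not made up. A row lasts 1/8 s, in which the tool goes at most 62.5 mm and 10.7 degrees, less where a joint would pass 70% of its speed; a pose out of reach is approached as far as the arm can. A call with a gripper value outside its range is refused whole. The fingers move at their own pace and stop on an object; "grip_force" is the grip in N (left out, the last holds). Time passes only in rows, so rows that do not move let the fingers close. It gives the time, the measured TCP pose, the force, the opening and the grip force at its end, in the units of the state.
- status.get_state(): the state, without advancing time (a new reading comes with each control period).
- cams.snapshot(name): name is "side" or "top"; returns the picture (384x512x3 uint8, red, green, blue); there is no depth.
- cams.camera_params(name): a dict with "vfov" (degrees; the focal length in pixels is half the picture's height over the tangent of half this angle, whatever the lens; pixels are square), "cx", "cy" (the principal point, pixels), "R" (3x3) and "t" (3): a world point X has camera coordinates R X + t. Camera axes: x right, y down, z forward; pixel columns grow to the right and rows downward; lengths in m; the calibration is good to about 2 mm. A picture is of the moment at which its call begins. camera_params takes no time and is no camera call.
- r.finish_job(): hands the job in; it is judged then, once.
Trained networks look in the newest picture that a camera, given by its name, has taken for a name from the list of things; names that differ only in an ending like _2 or _b are one class to them, and where a whole thing is asked for, a point or a joint stands for the part that bears it (a point fixed in the world has none). Each returns a list of dicts, best first, with "score" (0 to 1); they miss things now and then, are a little off and sometimes report something else, mostly with a low value. They report only what shows in the picture. A call takes as long as a camera call.
- finder.spot_in(camera, label): "at" ([x, y, z] in m, in the coordinates of the camera as it stood for that picture, good to about 4 mm: the middle of the surface that is visible of it).
- finder.regions_of(camera, label): "mask" (384x512 bool, what is visible of it).
The state is a dict: "clock": time; "q": joint angles; "qd": joint speeds; "joint_torque": joint torques, N m; "tool_pos": TCP position; "eef_rot": TCP orientation; "contact_force": force on the tool from outside, world axes, zero at the start; "moment": the same for the moment, N m; "opening": opening from 0.0 (shut) to 1.0 (fully open); "finger_force": force on a finger pad.
Only numpy, scipy, OpenCV 4.12 (cv2) and the standard library are available. Lean on these libraries where they do the work, as an engineer would, in place of code of your own. Each camera call takes 0.05 s, during which the arm holds its last target. There are 200 camera calls.

## Task

Check that the clamp screw of the blue bar clamp is tight: push the orange ball of its lever sideways, clockwise seen from above, through its free play until the screw bears about 12 N at the ball, and hold that load steadily for two seconds without turning the screw (it gives way at about 19 N). Then let the lever go and tip the yellow-knobbed tally lever fully over from its red to its green side. Leave the oil bottle, the bearing and the roll of tape where they are.

Things in the scene. Friction and masses are not known exactly. Their poses are not given: they have to be found in the camera images.
- clamp: Fixed bar clamp: grey steel plate 140 x 270 x 12 mm with a blue split block (85 x 50 mm, top at z 72 mm) round a steel bar along y. Origin at the centre of the plate's underside, on the bench; x along the plate's short side, away from the robot at yaw 0, z up. The upright clamp screw's axis is at x 0, y +50 mm; the tally's middle at x 0, y -100 mm. Place and yaw vary.
- screw_mark (a point): End of the white mark on the clamp screw's steel flange (44 mm wide, top at z 78 mm), 20 mm from its axis (it tells nothing of the lever's play); the frame turns with the screw. The screw must not turn: a shift of this mark by more than 1.5 mm spoils the check. It slips at about 1.5 N m, that is 19 N across the ball.
- lever_root (a point): Point on the screw's axis at lever height (z 104 mm), in the lever's black boss (26 mm wide). Frame turns with the boss: -x along the unbent lever to the ball, y the way the ball goes clockwise. Worn splines let boss and lever swing freely (under 1 N at the ball) over 0.5 rad; clockwise, it takes hold of the screw after an unseen 0.15 to 0.5 rad.
- lever_ball (a point): Centre of the orange ball (26 mm in diameter) on the end of the level black lever (13 to 16 mm thick), 80 mm from the screw's axis, z 104 mm, free all round. The lever points to the clamp's -x, up to 0.65 rad either way. Once it bears it bends springily: ball 0.2 mm per N sideways. The load counts from 9 N (ball at 1.8 mm along lever_root's y) to 17 N (3.4 mm).
- tally (a joint): Tally lever: 0 leaning 0.6 rad from upright to the robot (-x of the clamp) over the red plate, 1.2 rad fully over to +x, over the green plate; stays where it is left. Turns about an axis along the clamp's y at x 0, y -100 mm of the clamp, 34 mm above the bench. Takes about 1 N at the knob.
- tally_tip (a point): Centre of the yellow ball knob, 26 mm in diameter, at the end of the tally lever, 80 mm from its axis, about 100 mm above the bench at either end of the swing and 114 mm upright.
- oil_dropper: Brown dropper bottle, 33 mm wide, 102 mm tall, standing loose beside the bar's end; origin at the centre of its foot.
- bearing: Loose ball bearing, 32 mm wide, 10 mm high, in front of the clamp; origin at the centre of its underside.
- masking_tape: Loose roll of masking tape, 96 mm wide, 25 mm high, beyond the tally's side of the plate; origin at the centre of its underside.

How it is judged:
By the outcome, as a careful person would: the job done as asked, in the order asked, and still so for the second after the job is handed in, with the robot touching nothing.
It also fails if it takes over 72 s, if anything falls off the work surface, if the arm or the gripper's body presses on something with over 40 N, if the wrist force passes 120 N, or if a joint passes its speed limit or range.

## Working session

There is one attempt and no reset: what is moved stays moved. The work goes in short steps, Python scripts to look and compute and a tool call to move; the robot and the scene stay as the last step left them, time stands still between calls to the robot, and variables do not carry over. Pictures are saved under pics/ and viewed, at most 10 in all, crops included, and the job is handed in when it is done.

Besides the shell and the picture viewer there is one more tool, called after "Emit:" as name(argument=value, ...) on one line, values as JSON. play_rows: Moves the arm, as the interface text tells. Its arguments: {"type":"object","properties":{"rows":{"type":"array","items":{"type":"array","items":{"type":"number"}}},"grip_force":{"type":"number"}},"required":["rows"]}

```bash
mkdir -p pics; ls; cat > h.py <<'E'
import numpy as np, cv2
from plant import status, cams, r, finder
from scipy.spatial.transform import Rotation as Ro
def w(cam,p):
    c=cams.camera_params(cam); return np.array(c["R"]).T@(np.array(p)-np.array(c["t"]))
def ray(cam,u,v,z):
    c=cams.camera_params(cam); f=192/np.tan(np.radians(c["vfov"])/2)
    R=np.array(c["R"]).T; d=R@np.array([(u-c["cx"])/f,(v-c["cy"])/f,1]); o=-R@np.array(c["t"])
    return o+d*(z-o[2])/d[2]
def px(cam,X):
    c=cams.camera_params(cam); f=192/np.tan(np.radians(c["vfov"])/2)
    p=np.array(c["R"])@np.array(X)+np.array(c["t"]); return f*p[0]/p[2]+c["cx"], f*p[1]/p[2]+c["cy"]
E
python3 - <<'E'
from h import *
for c in ("top","side"):
    im=cams.snapshot(c); cv2.imwrite(f"pics/{c}0.png",im[:,:,::-1])
    print(c,cams.camera_params(c))
    for l in ("clamp","lever_ball","lever_root","screw_mark","tally_tip","oil_dropper","bearing","masking_tape"):
        for o in finder.spot_in(c,l)[:2]: print(l,round(o["score"],2),w(c,o["at"]).round(4))
s=status.get_state();print(s)
E
```

```text
pics
top {'vfov': 49.46511034543351, 'cx': 259.09858348035795, 'cy': 190.47572649487412, 'R': array([[ 0.00576432, -0.99964596, -0.02597561],
       [-0.99681555, -0.00367813, -0.07965698],
       [ 0.07953324,  0.02635206, -0.99648383]]), 't': array([0.01875861, 0.5415673 , 1.17459541])}
clamp 0.9 [ 0.5787 -0.0052  0.0166]
lever_ball 0.57 [0.5318 0.0356 0.1084]
lever_root 0.77 [0.5556 0.0404 0.1075]
screw_mark 0.83 [0.5805 0.0353 0.1099]
tally_tip 0.69 [ 0.5156 -0.2316  0.0226]
tally_tip 0.41 [ 0.5216 -0.1002  0.1135]
oil_dropper 0.54 [0.5361 0.2132 0.0593]
masking_tape 0.85 [ 0.5149 -0.2285  0.0242]
side {'vfov': 55.95427120115423, 'cx': 254.07889928455847, 'cy': 191.00213996376567, 'R': array([[ 0.87163824, -0.48979636,  0.01860931],
       [-0.25656778, -0.48827782, -0.83412094],
       [ 0.41763592,  0.72227716, -0.55126758]]), 't': array([-0.48477724,  0.23201245,  0.67399834])}
clamp 0.67 [ 0.5682 -0.023   0.0136]
lever_ball 0.59 [0.5332 0.0322 0.1108]
lever_root 0.86 [0.564  0.0329 0.1077]
screw_mark 0.55 [0.5698 0.0302 0.1016]
tally_tip 0.66 [ 0.5287 -0.1044  0.1021]
oil_dropper 0.68 [0.5353 0.2017 0.046 ]
bearing 0.63 [ 0.4662 -0.0291  0.0087]
masking_tape 0.84 [ 0.5189 -0.2291  0.0178]
{'clock': 0.9, 'q': array([-1.31319309,  0.68907676, -0.19461115,  1.56528022,  0.15729826,
        0.90250239, -0.21509967]), 'qd': array([ 0.00030239,  0.00051236,  0.00217523, -0.00082914, -0.00053347,
        0.00102059,  0.00092119]), 'joint_torque': array([ 3.48997482e-04, -5.27478826e+01, -1.26721054e+00, -1.53741020e+01,
       -5.19042613e-02, -7.86749279e-04,  1.15243017e-05]), 'tool_pos': array([0.13868748, 0.60943452, 0.4047628 ]), 'eef_rot': array([ 1.11654417e-01,  9.93747094e-01,  5.88009580e-05, -3.96629154e-06]), 'contact_force': array([0.86840428, 0.29600719, 0.10494947]), 'moment': array([-0.043754  , -0.02509058,  0.01074712]), 'finger_force': 0.0, 'opening': 1.0009838254984331}
```

View pics/top0.png

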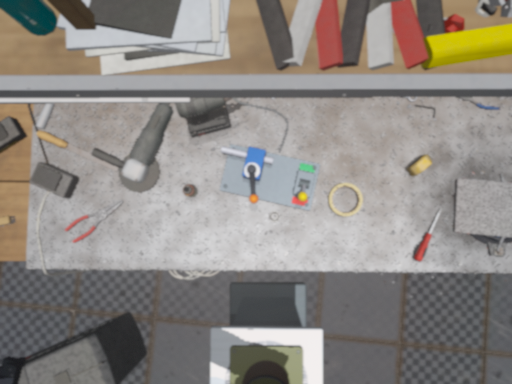

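View pics/side0.png

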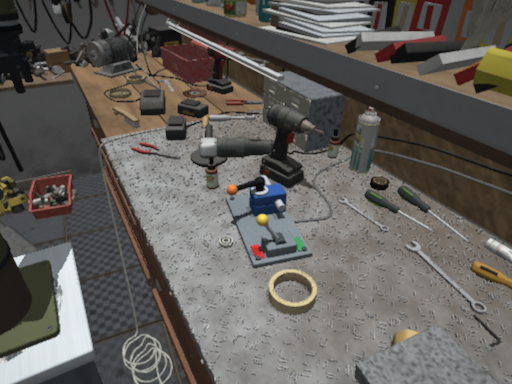

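Top: the orange ball is at (254,198), the boss at (252,172), the yellow knob at (303,197), the bottle at (190,190), the bearing at (275,216) and the tape at (346,199). Next I measure the balls by colour in both views, and the plate's yaw.

```bash
cat >> h.py <<'E'
def blob(im,kind,near,rad=25):
    hsv=cv2.cvtColor(im,cv2.COLOR_RGB2HSV); H,S,V=[hsv[:,:,i].astype(int) for i in range(3)]
    m={"o":(H>=6)&(H<=16),"y":(H>=22)&(H<=32)}[kind]&(S>150)&(V>110)
    yy,xx=np.mgrid[:384,:512]; m&=(np.hypot(xx-near[0],yy-near[1])<rad)
    return xx[m].mean(),yy[m].mean(),m.sum()
def tri(uv):
    A=[];b=[]
    for cam,(u,v) in uv.items():
        p0=ray(cam,u,v,0);p1=ray(cam,u,v,.3);d=(p1-p0)/np.linalg.norm(p1-p0);P=np.eye(3)-np.outer(d,d);A.append(P);b.append(P@p0)
    X=np.linalg.lstsq(np.vstack(A),np.hstack(b),rcond=None)[0]; return X
E
python3 - <<'E'
from h import *
t=cams.snapshot("top"); s=cams.snapshot("side")
for k,a,b,z in(("o",(254,198),(232,189),.104),("y",(303,197),(262,220),.1)):
    A=blob(t,k,a);B=blob(s,k,b);print(k,A,B,tri({"top":A[:2],"side":B[:2]}).round(4),ray("top",*A[:2],z).round(4),ray("side",*B[:2],z).round(4))
for cam in ("top","side"):
    m=finder.regions_of(cam,"clamp")[0]["mask"]
    v,u=np.nonzero(m); P=np.array([ray(cam,a,b,.012)[:2] for a,b in zip(u,v)])
    print(cam,m.sum(),cv2.minAreaRect((P*1000).astype(np.float32)))
    m=finder.regions_of(cam,"lever_root")
    if m: v,u=np.nonzero(m[0]["mask"]); print("boss",u.mean(),v.mean(),len(u),ray(cam,u.mean(),v.mean(),.104))
c=t[140:220,210:330];cv2.imwrite("pics/topc.png",cv2.resize(c,None,fx=6,fy=6,interpolation=cv2.INTER_CUBIC)[:,:,::-1])
c=s[165:270,210:320];cv2.imwrite("pics/sidec.png",cv2.resize(c,None,fx=5,fy=5,interpolation=cv2.INTER_CUBIC)[:,:,::-1])
E
```

```text
o (np.float64(253.2941176470588), np.float64(198.11764705882354), np.int64(34)) (np.float64(231.87878787878788), np.float64(188.66666666666666), np.int64(66)) [0.5137 0.0347 0.1065] [0.5144 0.0345 0.104 ] [0.5149 0.0383 0.104 ]
y (np.float64(302.16326530612247), np.float64(196.24489795918367), np.int64(49)) (np.float64(261.76056338028167), np.float64(219.07042253521126), np.int64(71)) [ 0.5195 -0.0955  0.103 ] [ 0.5202 -0.0959  0.1   ] [ 0.5211 -0.092   0.1   ]Traceback (most recent call last):
  File "<stdin>", line 7, in <module>
  File "h.py", line 7, in ray
    c=cams.camera_params(cam); f=192/np.tan(np.radians(c["vfov"])/2)
ValueError: time passes only in moves, steps and waits
```

```bash
sed -i 's/cams\.camera_params(cam)/CP(cam)/' h.py; sed -i '3a import functools\n@functools.lru_cache\ndef CP(c): return cams.camera_params(c)' h.py
cat > /tmp/a.py <<'E'
from h import *
t=cams.snapshot("top"); s=cams.snapshot("side")
for cam in ("top","side"):
    m=finder.regions_of(cam,"clamp")[0]["mask"]
    v,u=np.nonzero(m); P=np.array([ray(cam,a,b,.012)[:2] for a,b in zip(u,v)])
    print(cam,m.sum(),cv2.minAreaRect((P*1000).astype(np.float32)))
    m=finder.regions_of(cam,"lever_root")
    if m: v,u=np.nonzero(m[0]["mask"]); print("boss",u.mean(),v.mean(),len(u),ray(cam,u.mean(),v.mean(),.104))
c=t[140:220,210:330];cv2.imwrite("pics/topc.png",cv2.resize(c,None,fx=6,fy=6,interpolation=cv2.INTER_CUBIC)[:,:,::-1])
c=s[165:270,210:320];cv2.imwrite("pics/sidec.png",cv2.resize(c,None,fx=5,fy=5,interpolation=cv2.INTER_CUBIC)[:,:,::-1])
E
PYTHONPATH=. python3 /tmp/a.py
```

```text
Traceback (most recent call last):
  File "h.py", line 1, in <module>
    import numpy as np, cv2
ModuleNotFoundError: No module named 'cv2'
```

```bash
python3 - < /tmp/a.py
```

```text
top 4689 ((579.7864379882812, 2.12420654296875), (294.81365966796875, 161.05813598632812), 78.04147338867188)
boss 252.29032258064515 182.1733870967742 248 [0.55715356 0.03751512 0.104     ]
side 4668 ((600.8904418945312, 20.270217895507812), (355.22491455078125, 169.78028869628906), 76.97571563720703)
```

View pics/topc.png

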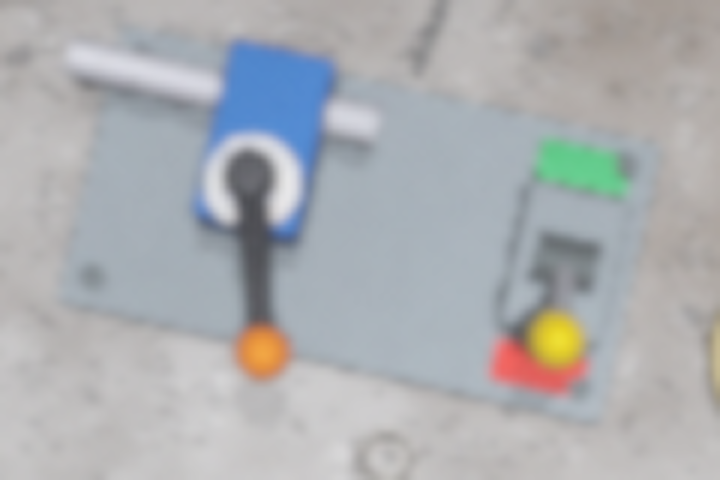

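View pics/sidec.png

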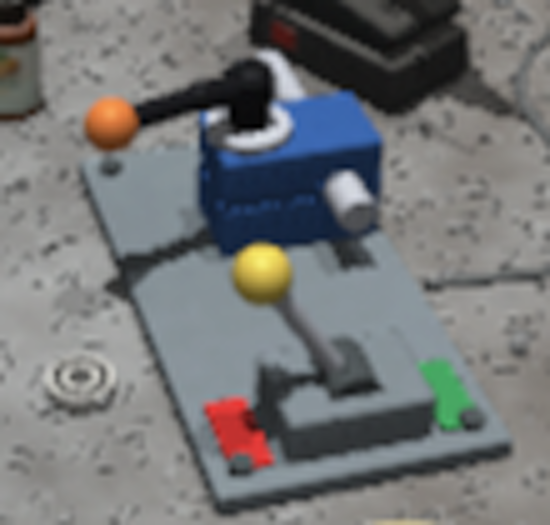

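Top crop: boss at (250,175), ball at (262,350), plate yaw about -12°, and the lever leans anticlockwise of the clamp's -x. Clockwise pushes the ball to +y, image left. Side crop: the knob stands over red and the way to both balls is free. I turn the tool 90° so that its x lies along the push direction.

Emit:
play_rows(rows=[[0,0,0,0,0,0,10.5],[0,0,0,0,0,0,10.5],[0,0,0,0,0,0,10.5],[0,0,0,0,0,0,10.5],[0,0,0,0,0,0,10.5],[0,0,0,0,0,0,10.5],[0,0,0,0,0,0,10.5],[0,0,0,0,0,0,10.5]], grip_force=30)

```text
clock: 2.35
tool_pos: [0.1385, 0.6095, 0.4047]
eef_rot: [0.75, 0.662, -0.0, -0.0]
contact_force: [0.4, -0.2, -0.2]
opening: 0.119
finger_force: 0.0
```

Emit:
play_rows(rows=[[0,0,0,0,0,0,6],[0,-0.04,0.04,0,0,0,0],[0,-0.04,0.04,0,0,0,0],[0,-0.04,0.04,0,0,0,0],[0,-0.04,0.04,0,0,0,0],[0,-0.04,0.04,0,0,0,0],[0,-0.04,0.04,0,0,0,0],[0,0,0,0,0,0,0]])

```text
clock: 3.35
tool_pos: [0.3218, 0.3181, 0.4052]
eef_rot: [0.784, 0.62, -0.0, 0.001]
contact_force: [-0.0, 0.9, -0.6]
opening: 0.005
finger_force: 0.0
```

```bash
cat >> h.py <<'E'
def goto(X):
    s=status.get_state(); R=Ro.from_quat(s["eef_rot"]); M=R.as_matrix()
    print("t",s["clock"],"pos",s["tool_pos"].round(4),"F",s["contact_force"].round(2),"open",round(s["opening"],2)); print("x",M[:,0].round(3),"y",M[:,1].round(3),"z",M[:,2].round(3))
    print("tool delta",(M.T@(np.array(X)-s["tool_pos"])).round(4))
E
python3 - <<'E'
from h import *
print(ray("top",251.7,169.2,.112)); goto([.502,-.009,.405])
# plate corners from topc
for a,b in ((65,300),(600,415),(655,145)): print(ray("top",210+a/6,140+b/6,.012))
E
```

```text
[0.59109562 0.03899153 0.112     ]
t 3.35 pos [0.3218 0.3181 0.4052] F [-0.05  0.86 -0.6 ] open 0.0
x [ 0.231  0.973 -0.001] y [ 0.973 -0.231  0.001] z [ 0.001 -0.002 -1.   ]
tool delta [-0.2767  0.2508  0.0009]
[0.54323369 0.13264751 0.012     ]
[ 0.48889718 -0.12510667  0.012     ]
[ 0.61938468 -0.15210875  0.012     ]
```

Emit:
play_rows(rows=[[0,-0.046,0.042,0,0,0,0],[0,-0.046,0.042,0,0,0,0],[0,-0.046,0.042,0,0,0,0],[0,-0.046,0.042,0,0,0,0],[0,-0.046,0.042,0,0,0,0],[0,-0.046,0.042,0,0,0,0],[0,0,0,0.04,0,0,0],[0,0,0,0,0,0,0]])

```text
clock: 4.35
tool_pos: [0.5033, -0.0021, 0.3629]
eef_rot: [0.781, 0.624, -0.002, -0.002]
contact_force: [-0.6, 0.7, 0.4]
opening: 0.005
finger_force: 0.0
```

```bash
python3 - <<'E'
from h import *
goto([.502,-.009,.247])
t=cams.snapshot("side"); c=t[100:260,150:350];cv2.imwrite("pics/s1.png",cv2.resize(c,None,fx=4,fy=3.75,interpolation=cv2.INTER_CUBIC)[:,:,::-1])
E
```

```text
t 4.35 pos [ 0.5033 -0.0021  0.3629] F [-0.65  0.67  0.37] open 0.01
x [ 0.221  0.975 -0.   ] y [ 0.975 -0.221 -0.005] z [-0.005  0.001 -1.   ]
tool delta [-0.007   0.0009  0.1159]
```

View pics/s1.png

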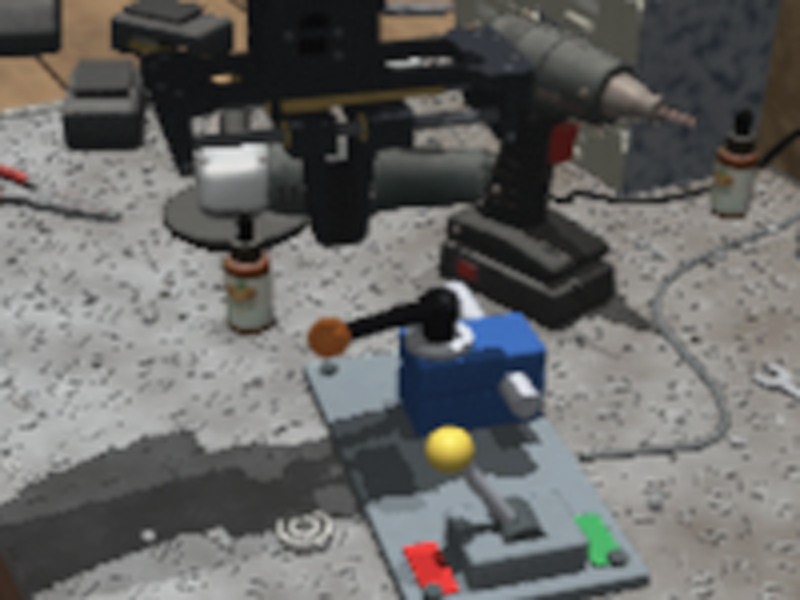

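The closed fingers hang above and behind the ball, between ball and tally. Lowering is safe.

Emit:
play_rows(rows=[[0,-0.007,0,0.03,0,0,0],[0,0,0,0.03,0,0,0],[0,0,0,0.03,0,0,0],[0,0,0,0.02,0,0,0],[0,0,0,0,0,0,0],[0,0,0,0,0,0,0]])

```text
clock: 5.15
tool_pos: [0.503, -0.0088, 0.256]
eef_rot: [0.781, 0.624, 0.001, 0.0]
contact_force: [-0.4, 0.1, 0.6]
opening: 0.007
finger_force: 0.0
```

```bash
python3 - <<'E'
from h import *
goto([.502,-.009,.252])
E
```

```text
t 5.15 pos [ 0.503  -0.0088  0.256 ] F [-0.38  0.12  0.64] open 0.01
x [0.22  0.975 0.001] y [ 0.975 -0.22   0.002] z [ 0.002  0.    -1.   ]
tool delta [-0.0004 -0.0009  0.004 ]
```

Emit:
play_rows(rows=[[0,0.008,0,0.003,0,0,0],[0,0.006,0,0,0,0,0],[0,0.004,0,0,0,0,0],[0,0.004,0,0,0,0,0],[0,0.004,0,0,0,0,0],[0,0.002,0,0,0,0,0],[0,0.002,0,0,0,0,0],[0,0,0,0,0,0,0]])

```text
clock: 6.15
tool_pos: [0.5091, 0.0197, 0.2517]
eef_rot: [0.782, 0.624, 0.0, -0.0]
contact_force: [0.2, 0.4, -0.1]
opening: 0.005
finger_force: 0.0
```

```bash
python3 - <<'E'
from h import *
goto([.502,-.009,.252])
t=cams.snapshot("top"); s=cams.snapshot("side")
try: B=blob(s,"o",(232,189)); print(B,ray("side",*B[:2],.104))
except Exception as e: print(e)
c=s[130:250,170:330];cv2.imwrite("pics/s2.png",cv2.resize(c,None,fx=5,fy=5,interpolation=cv2.INTER_CUBIC)[:,:,::-1])
E
```

```text
t 6.15 pos [0.5091 0.0197 0.2517] F [ 0.24  0.42 -0.11] open 0.0
x [0.222 0.975 0.   ] y [ 0.975 -0.222  0.   ] z [ 0.  0. -1.]
tool delta [-0.0295 -0.0005 -0.0003]
(np.float64(nan), np.float64(nan), np.int64(0)) [nan nan nan]h.py:20: RuntimeWarning: Mean of empty slice.
  return xx[m].mean(),yy[m].mean(),m.sum()
  ret = ret.dtype.type(ret / rcount)
```

View pics/s2.png

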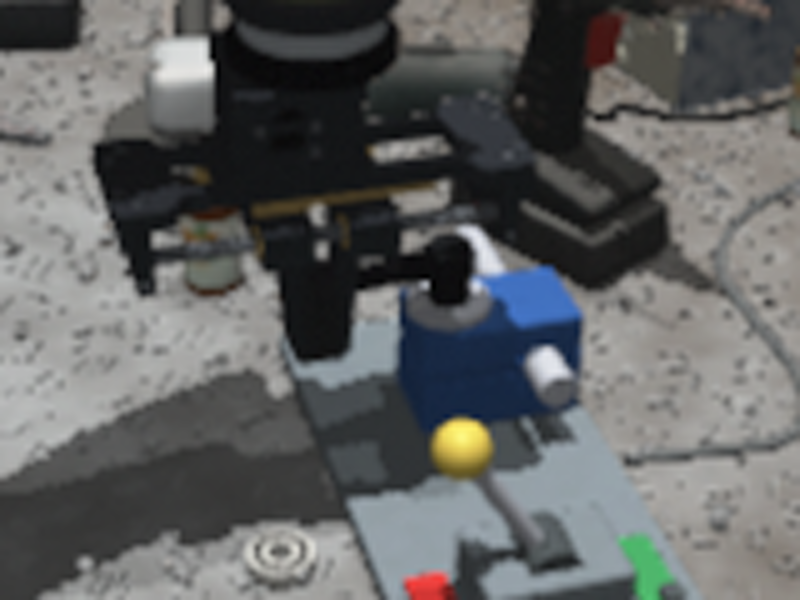

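The fingers now hide the ball, and the lever shows behind them; no load yet. I advance in small checked steps.

Emit:
play_rows(rows=[[0,0.001,0,0,0,0,0],[0,0.001,0,0,0,0,0],[0,0.001,0,0,0,0,0],[0,0,0,0,0,0,0]])

```text
clock: 6.75
tool_pos: [0.5097, 0.0226, 0.2517]
eef_rot: [0.782, 0.624, 0.0, -0.0]
contact_force: [0.4, -0.2, -0.0]
opening: 0.003
finger_force: 0.1
```

Emit:
play_rows(rows=[[0,0.001,0,0,0,0,0],[0,0.001,0,0,0,0,0],[0,0.001,0,0,0,0,0],[0,0,0,0,0,0,0]])

```text
clock: 7.25
tool_pos: [0.5104, 0.0256, 0.2517]
eef_rot: [0.782, 0.624, 0.0, -0.0]
contact_force: [-0.4, -0.0, 0.3]
opening: 0.008
finger_force: 0.0
```

Emit:
play_rows(rows=[[0,0.001,0,0,0,0,0],[0,0.001,0,0,0,0,0],[0,0.001,0,0,0,0,0],[0,0,0,0,0,0,0]])

```text
clock: 7.75
tool_pos: [0.511, 0.0285, 0.2517]
eef_rot: [0.782, 0.624, 0.0, -0.0]
contact_force: [-0.0, 0.1, 0.3]
opening: 0.009
finger_force: 0.1
```

Emit:
play_rows(rows=[[0,0.001,0,0,0,0,0],[0,0.001,0,0,0,0,0],[0,0.001,0,0,0,0,0],[0,0,0,0,0,0,0]])

```text
clock: 8.25
tool_pos: [0.5116, 0.0312, 0.2517]
eef_rot: [0.782, 0.624, -0.0, -0.0]
contact_force: [-0.5, -1.2, 0.5]
opening: 0.004
finger_force: 0.4
```

Emit:
play_rows(rows=[[0,0.001,0,0,0,0,0],[0,0.001,0,0,0,0,0],[0,0,0,0,0,0,0]])

```text
clock: 8.62
tool_pos: [0.5118, 0.0326, 0.2516]
eef_rot: [0.782, 0.623, -0.001, 0.0]
contact_force: [-2.8, -3.4, 1.4]
opening: 0.003
finger_force: 1.9
```

```bash
python3 - <<'E'
from h import *
F=[];Mo=[]
for i in range(4):
    s=status.get_state(); F.append(s["contact_force"]);Mo.append(s["moment"]); im=cams.snapshot("side")
F=np.array(F);print(F.round(2)); print(np.array(Mo).round(3))
f=F.mean(0);m=np.mean(Mo,0); r0=np.cross(f,m)/(f@f); fh=f/np.linalg.norm(f)
print("F",f,"M",m,"contact offset line from TCP:",r0,"dir",fh, "at z=-.147:", r0+fh*((-.147-r0[2])/fh[2]))
print("expected moment if at ball", np.cross([.0,.01,-.147],f))
c=im[150:230,200:310];cv2.imwrite("pics/s3.png",cv2.resize(c,None,fx=7,fy=7,interpolation=cv2.INTER_CUBIC)[:,:,::-1])
E
```

```text
[[-2.83 -3.38  1.39]
 [-1.14 -2.74 -0.23]
 [-2.35 -3.63  1.34]
 [-2.33 -2.95  0.73]]
[[-0.739  0.437 -0.038]
 [-0.728  0.481 -0.013]
 [-0.788  0.591  0.004]
 [-0.782  0.556 -0.021]]
F [-2.16389229 -3.17561007  0.80909401] M [-0.7594014   0.51627697 -0.01677728] contact offset line from TCP: [-0.02363175 -0.0421962  -0.22881796] dir [-0.55102519 -0.80865446  0.20603206] at z=-.147: [-0.2424509  -0.36332323 -0.147     ]
expected moment if at ball [-0.45872374  0.31809217  0.02163892]
```

View pics/s3.png

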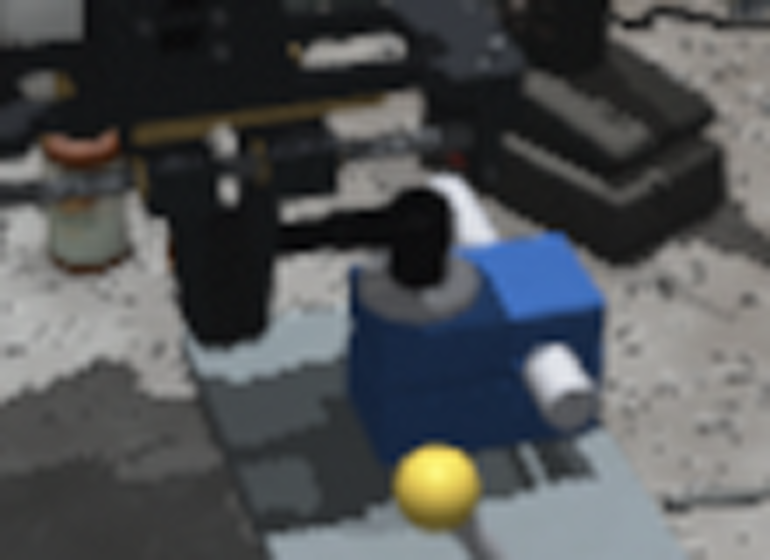

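The force is tilted as friction on the face would tilt it (the ball slides slightly toward -x), so the lever is starting to bear. I go on in 0.5 mm steps.

Emit:
play_rows(rows=[[0,0.0005,0,0,0,0,0],[0,0.0005,0,0,0,0,0],[0,0,0,0,0,0,0]])

```text
clock: 9.2
tool_pos: [0.5119, 0.0335, 0.2516]
eef_rot: [0.782, 0.623, -0.001, -0.0]
contact_force: [-3.4, -5.0, 1.2]
opening: 0.004
finger_force: 2.8
```

```bash
cat >> h.py <<'E'
def meas(n=4):
    F=[];Mo=[]
    for i in range(n):
        s=status.get_state(); F.append(s["contact_force"]);Mo.append(s["moment"]); cams.snapshot("side")
    f=np.mean(F,0);m=np.mean(Mo,0); print(s["clock"],"pos",s["tool_pos"].round(4),"F",f.round(2),"M",m.round(3),"F.x",(Ro.from_quat(s["eef_rot"]).as_matrix().T@f).round(2),"|M|/|F|",np.linalg.norm(m)/np.linalg.norm(f),"ffor",s["finger_force"])
E
python3 -c 1; python3 - <<'E'
from h import *
meas()
E
```

```text
9.35 pos [0.5119 0.0335 0.2516] F [-2.92 -5.29  0.95] M [-1.071  0.641  0.058] F.x [-5.81 -1.67 -0.94] |M|/|F| 0.20429194086203584 ffor 2.82052515714895
```

Emit:
play_rows(rows=[[0,0.0005,0,0,0,0,0],[0,0.0005,0,0,0,0,0],[0,0,0,0,0,0,0]])

```text
clock: 9.78
tool_pos: [0.512, 0.034, 0.2516]
eef_rot: [0.782, 0.623, -0.001, 0.0]
contact_force: [-2.5, -6.9, 1.1]
opening: 0.008
finger_force: 3.3
```

```bash
python3 - <<'E'
from h import *
meas()
E
```

```text
9.925 pos [0.512  0.0341 0.2516] F [-3.33 -6.13  1.38] M [-1.288  0.701  0.045] F.x [-6.73 -1.88 -1.37] |M|/|F| 0.2062255931401325 ffor 3.3213645714567974
```

Emit:
play_rows(rows=[[0,0.0005,0,0,0,0,0],[0,0.0005,0,0,0,0,0],[0,0.0005,0,0,0,0,0],[0,0,0,0,0,0,0]])

```text
clock: 10.48
tool_pos: [0.5121, 0.0349, 0.2516]
eef_rot: [0.782, 0.623, -0.002, 0.0]
contact_force: [-3.8, -6.9, 1.3]
opening: 0.002
finger_force: 4.1
```

```bash
python3 - <<'E'
from h import *
meas()
E
```

```text
10.625 pos [0.5121 0.0349 0.2516] F [-3.56 -7.09  1.27] M [-1.583  0.795  0.049] F.x [-7.71 -1.89 -1.25] |M|/|F| 0.22065498304472828 ffor 4.074877576204017
```

Emit:
play_rows(rows=[[0,0.0005,0,0,0,0,0],[0,0.0005,0,0,0,0,0],[0,0.0005,0,0,0,0,0],[0,0,0,0,0,0,0],[0,0,0,0,0,0,0]])

```text
clock: 11.3
tool_pos: [0.5122, 0.0357, 0.2515]
eef_rot: [0.782, 0.623, -0.002, 0.0]
contact_force: [-4.0, -10.1, 1.8]
opening: 0.001
finger_force: 4.8
```

```bash
python3 - <<'E'
from h import *
meas(6)
E
```

```text
11.55 pos [0.5122 0.0357 0.2516] F [-3.72 -9.04  1.66] M [-1.878  0.854  0.049] F.x [-9.65 -1.6  -1.62] |M|/|F| 0.20802664281540217 ffor 4.830714531708509
```

Emit:
play_rows(rows=[[0,0.0005,0,0,0,0,0],[0,0.0005,0,0,0,0,0],[0,0.0004,0,0,0,0,0],[0,0,0,0,0,0,0],[0,0,0,0,0,0,0]])

```text
clock: 12.22
tool_pos: [0.5123, 0.0365, 0.2515]
eef_rot: [0.783, 0.622, -0.003, 0.0]
contact_force: [-4.4, -11.7, 2.3]
opening: 0.002
finger_force: 5.5
```

```bash
python3 - <<'E'
from h import *
meas(8)
E
```

```text
12.575 pos [0.5123 0.0365 0.2515] F [ -4.43 -10.68   1.45] M [-2.127  0.923  0.057] F.x [-11.41  -1.92  -1.39] |M|/|F| 0.19897388516188924 ffor 5.542378420941532
```

The reading is about 11.4 N along the push and steady, so I hold here.

Emit:
play_rows(rows=[[0,0,0,0,0,0,0],[0,0,0,0,0,0,0],[0,0,0,0,0,0,0],[0,0,0,0,0,0,0],[0,0,0,0,0,0,0],[0,0,0,0,0,0,0],[0,0,0,0,0,0,0],[0,0,0,0,0,0,0]])

```text
clock: 13.62
tool_pos: [0.5123, 0.0365, 0.2515]
eef_rot: [0.783, 0.622, -0.003, 0.0]
contact_force: [-3.7, -10.8, 1.8]
opening: 0.008
finger_force: 5.5
```

Emit:
play_rows(rows=[[0,0,0,0,0,0,0],[0,0,0,0,0,0,0],[0,0,0,0,0,0,0],[0,0,0,0,0,0,0],[0,0,0,0,0,0,0],[0,0,0,0,0,0,0],[0,0,0,0,0,0,0],[0,0,0,0,0,0,0]])

```text
clock: 14.62
tool_pos: [0.5123, 0.0365, 0.2515]
eef_rot: [0.783, 0.622, -0.003, 0.0]
contact_force: [-4.4, -10.3, 1.6]
opening: 0.005
finger_force: 5.5
```

```bash
python3 - <<'E'
from h import *
meas(8)
E
```

```text
14.975 pos [0.5123 0.0365 0.2515] F [ -4.45 -10.23   1.59] M [-2.141  0.933  0.054] F.x [-10.97  -2.04  -1.53] |M|/|F| 0.2073054336867067 ffor 5.542438812553883
```

Emit:
play_rows(rows=[[0,0,0,0,0,0,0],[0,0,0,0,0,0,0],[0,0,0,0,0,0,0],[0,0,0,0,0,0,0]])

```text
clock: 15.52
tool_pos: [0.5123, 0.0365, 0.2515]
eef_rot: [0.783, 0.622, -0.003, 0.0]
contact_force: [-3.5, -11.1, 2.3]
opening: 0.003
finger_force: 5.5
```

Held steady for over 3 s. Now I back off and look at the ball and the sensor zero.

Emit:
play_rows(rows=[[0,-0.002,0,0,0,0,0],[0,-0.004,0,0,0,0,0],[0,-0.01,0,0,0,0,0],[0,-0.015,0,0,0,0,0],[0,-0.015,0,0,0,0,0],[0,0,0,-0.06,0,0,0],[0,0,0,-0.06,0,0,0],[0,0,0,0,0,0,0]])

```text
clock: 16.52
tool_pos: [0.5046, -0.0064, 0.3756]
eef_rot: [0.782, 0.623, 0.004, 0.003]
contact_force: [0.5, 0.4, -0.5]
opening: 0.006
finger_force: 0.0
```

```bash
python3 - <<'E'
from h import *
meas(6)
goto([.5607,-.1076,.38])
t=cams.snapshot("top"); s=cams.snapshot("side")
B=blob(s,"o",(225,185),40); print(B,ray("side",*B[:2],.104))
B=blob(s,"y",(262,220),40); print(B,ray("side",*B[:2],.1))
c=s[120:260,170:330];cv2.imwrite("pics/s4.png",cv2.resize(c,None,fx=5,fy=4,interpolation=cv2.INTER_CUBIC)[:,:,::-1])
E
```

```text
16.775 pos [ 0.5028 -0.0056  0.3704] F [-0.03  0.18 -0.07] M [-0.063  0.081  0.015] F.x [ 0.17 -0.07  0.07] |M|/|F| 0.5219000408120272 ffor 0.0
t 16.825 pos [ 0.5029 -0.0055  0.3704] F [ 0.21 -0.7   0.82] open 0.01
x [ 0.222  0.975 -0.001] y [ 0.975 -0.222 -0.003] z [-0.003 -0.    -1.   ]
tool delta [-0.0867  0.079  -0.0098]
(np.float64(228.8), np.float64(184.5), np.int64(40)) [0.5165412 0.0583021 0.104    ]
(np.float64(261.8695652173913), np.float64(219.52173913043478), np.int64(69)) [ 0.52054732 -0.09342251  0.1       ]
```

View pics/s4.png

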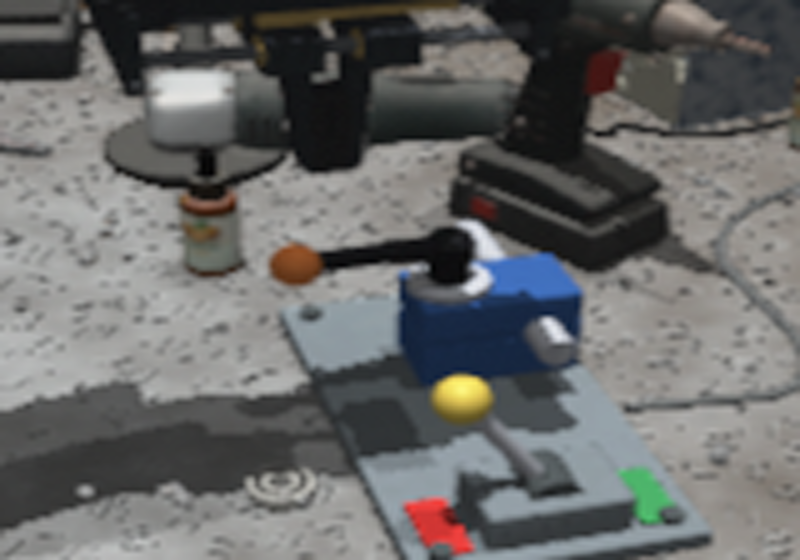

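The ball has moved about 20 mm clockwise and stands free, and the sensor is back at zero. For the tally I go behind the knob, on its robot side, and push along tool +y with the finger back.

Emit:
play_rows(rows=[[0,-0.043,-0.008,0,0,0,0],[0,-0.042,-0.008,0,0,0,0],[0,0,0,0,0,0,0],[0,0,0,0.04,0,0,0],[0,0,0,0.04,0,0,0],[0,0,0,0.034,0,0,0],[0,0,0,0,0,0,0],[0,0,0,0,0,0,0]])

```text
clock: 17.92
tool_pos: [0.4693, -0.0844, 0.2583]
eef_rot: [0.781, 0.624, 0.0, 0.0]
contact_force: [-0.7, -0.6, 0.4]
opening: 0.002
finger_force: 0.0
```

Emit:
play_rows(rows=[[0,0,0.015,0,0,0,0],[0,0,0.012,0,0,0,0],[0,0,0.012,0,0,0,0],[0,0,0.012,0,0,0,0],[0,0,0.012,0,0,0,0],[0,0,0.012,0,0,0,0],[0,0,0.012,0,0,0,0],[0,0,0,0,0,0,0]])

```text
clock: 18.92
tool_pos: [0.5549, -0.1043, 0.2576]
eef_rot: [0.782, 0.624, 0.001, 0.001]
contact_force: [-0.4, -0.2, -0.0]
opening: 0.007
finger_force: 0.0
```

```bash
python3 - <<'E'
from h import *
meas(3); b=.975*.585; goto([.021*.222+b, .021*.975-.222*.585,.256])
E
```

```text
19.025 pos [ 0.5537 -0.1041  0.2576] F [-0.24 -0.22 -0.14] M [-0.06   0.088 -0.025] F.x [-0.27 -0.19  0.14] |M|/|F| 0.30278331426950444 ffor 0.0
t 19.075 pos [ 0.5535 -0.104   0.2576] F [ 1.04 -0.65 -0.18] open 0.01
x [0.222 0.975 0.   ] y [ 0.975 -0.222 -0.   ] z [-0.  0. -1.]
tool delta [-0.0004  0.0222  0.0016]
```

Emit:
play_rows(rows=[[0,0,0.006,0,0,0,0],[0,0,0.006,0,0,0,0],[0,0,0.004,0,0,0,0],[0,0,0.002,0,0,0,0],[0,0,0,0,0,0,0]])

```text
clock: 19.7
tool_pos: [0.5715, -0.1081, 0.2577]
eef_rot: [0.782, 0.624, 0.0, 0.0]
contact_force: [0.2, 0.0, -0.1]
opening: 0.004
finger_force: 0.1
```

```bash
python3 - <<'E'
from h import *
meas(3)
s=cams.snapshot("side")
B=blob(s,"y",(285,205),40); print(B,ray("side",*B[:2],.1))
E
```

```text
19.8 pos [ 0.5714 -0.1081  0.2578] F [ 0.8  -0.04  0.17] M [-0.091  0.073 -0.008] F.x [ 0.14  0.78 -0.17] |M|/|F| 0.14405993099022715 ffor 0.009748340235091746
(np.float64(298.9117647058824), np.float64(211.05882352941177), np.int64(34)) [ 0.60800308 -0.10565774  0.1       ]
```

Emit:
play_rows(rows=[[0,0,0.002,0,0,0,0],[0,0,0.002,0,0,0,0],[0,0,0.001,0,0,0,0],[0,0,0,0,0,0,0]])

```text
clock: 20.4
tool_pos: [0.5762, -0.1092, 0.2576]
eef_rot: [0.782, 0.624, 0.0, -0.0]
contact_force: [-0.5, 0.3, -0.4]
opening: 0.006
finger_force: 0.3
```

Emit:
play_rows(rows=[[0,0,0.001,0,0,0,0],[0,0,0.001,0,0,0,0],[0,0,0.001,0,0,0,0],[0,0,0,0,0,0,0]])

```text
clock: 20.9
tool_pos: [0.5786, -0.1097, 0.2576]
eef_rot: [0.782, 0.624, -0.0, -0.001]
contact_force: [-3.6, 0.1, 0.2]
opening: 0.003
finger_force: 1.6
```

Bearing on the stop; I push a little more to seat it fully.

Emit:
play_rows(rows=[[0,0,0.001,0,0,0,0],[0,0,0.001,0,0,0,0],[0,0,0.001,0,0,0,0],[0,0,0,0,0,0,0]])

```text
clock: 21.4
tool_pos: [0.5797, -0.11, 0.2574]
eef_rot: [0.782, 0.624, -0.002, -0.003]
contact_force: [-8.7, 1.7, 6.9]
opening: 0.005
finger_force: 4.8
```

Emit:
play_rows(rows=[[0,0,-0.004,0,0,0,0],[0,0,-0.02,0,0,0,0],[0,0,-0.03,0,0,0,0],[0,0,-0.03,-0.02,0,0,0],[0,0,-0.02,-0.05,0,0,0],[0,0,0,-0.06,0,0,0],[0,0,-0.03,0,0,0,0],[0,0,0,0,0,0,0]])

```text
clock: 22.4
tool_pos: [0.4508, -0.0807, 0.3887]
eef_rot: [0.782, 0.624, 0.001, 0.001]
contact_force: [-0.3, 0.8, -0.1]
opening: 0.006
finger_force: 0.0
```

```bash
python3 - <<'E'
from h import *
meas(2)
s=cams.snapshot("side")
B=blob(s,"y",(295,210),40); print(B,ray("side",*B[:2],.1))
c=s[120:280,170:330];cv2.imwrite("pics/s5.png",cv2.resize(c,None,fx=4,fy=3.7,interpolation=cv2.INTER_CUBIC)[:,:,::-1])
E
```

```text
22.45 pos [ 0.4519 -0.0808  0.3882] F [0.06 0.12 0.74] M [-0.073  0.057  0.004] F.x [ 0.14  0.04 -0.74] |M|/|F| 0.12380701549877274 ffor 0.0
(np.float64(299.46), np.float64(214.38), np.int64(50)) [ 0.60202853 -0.11617047  0.1       ]
```

View pics/s5.png

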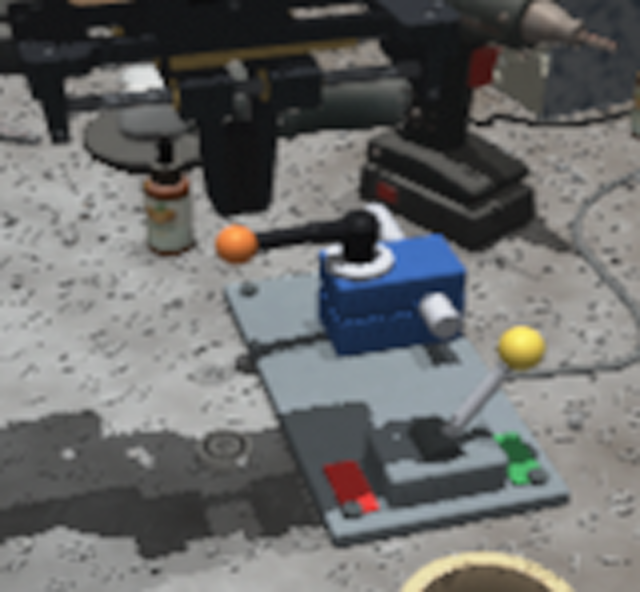

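The tally lever leans over green with its knob at (520,347). The lever is free, the bottle, bearing and tape are in place, and the gripper is clear.

```bash
python3 - <<'E'
from plant import r
print(r.finish_job())
E
```

```text
the job is handed in; nothing more can be done
None
```

The clamp screw held at about 11 N measured at the ball for over 3 s with no sign of slipping, though I did not measure the screw mark itself. I then let the lever go, tipped the tally fully over to green, left the bottle, bearing and tape where they were, and handed the job in.

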